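# Tap a biscuit tin true on the lid press and close its lid

### The arm

A 6-joint arm with a two-finger parallel gripper is mounted at the origin on a cart in front of the work surface, level with it; the furniture and walls round the work are solid. World frame = base frame: x ahead of the robot, y to its left, z up, the work surface at z = 0. Lengths are in mm, angles in rad, forces in N, time in s.
With the tool pointing down it reaches from about 300 to 875 mm from the base axis. Payload 4.2 kg.
Tool frame: the origin (TCP) lies on the front face of the gripper's body, between the roots of the fingers; the fingertips stand 73 mm ahead of it and the grasp point (between the pads) lies 54 mm ahead of it; z points along the fingers, y is the line along which they close (so a half turn about z gives the same grasp; the last joint's range is limited). The gripper opens to 85 mm and grips with 20 to 120 N. Pads are 22 mm wide; open, the fingers measure 114 mm over their backs; the gripper's body (76 mm by 85 mm) begins 54 mm behind the grasp point. The pads swing forward as they close: fully open they stand 13 mm farther back than shut.
Start: joints at [1.324, 0.32, 1.565, -0, 1.257, -0.02], TCP at [129.294, 560.283, 303.938] pointing down, gripper open.
Joint ranges: [-3.11, 3.11], [-0.84, 2.01], [0.21, 2.61], [-1.34, 4.49], [0.05, 2.63], [-2.56, 2.56]. Speed limits (rad/s): [2.57, 2.57, 3.14, 3.14, 3.14, 3.14].

### API

Orientations are given as a 3x3 rotation matrix whose columns are the frame's x, y, z axes.
In Python, from station import r gives the robot as it stands. The module is installed in compiled form; this text tells all that it offers. Calls block until the motion is done:
- r.move_pose(position, orientation): joint-space move of the TCP to a pose.
- r.line_to(position, frame=None, vel=150, f_stop=None): straight line of the TCP; frame=None keeps the orientation; vel is the mean speed in mm/s. With f_stop (N) it stops when the force on the tool has changed by that much, and returns True; else False.
- r.move_joints(angles): joint-space move.
- r.gripper_to(opening): finger opening in mm; the grip force is fixed at half the most; returns when the fingers have stopped.
- r.dwell(seconds).
- r.inverse_kinematics(position, orientation): joint angles nearest the present ones, or None.
- r.sense(): the state.
- r.get_image(name): name is "scene" or "top"; returns a dict with "frame" (384x512x3 uint8, red, green, blue), "camera_matrix" (3x3 intrinsics, pixels), "origin" and "attitude" of the camera in the world. Camera axes: x right, y down, z forward; pixel columns grow to the right and rows downward; lengths in mm; the calibration is good to about 2 mm. A picture is of the moment at which its call begins. There is no depth.
A pose or a line that the arm cannot do raises r.IKError and nothing moves.
- r.hand_in(): hands the job in; it is judged then, once.
The state is a dict: "time": time; "qpos": joint angles; "qvel": joint speeds; "effort": joint torques, N m; "ee_pos": TCP position; "tcp_rot": TCP orientation; "wrist_force": force on the tool from outside, world axes, zero at the start; "torque": the same for the moment, N m; "finger_gap": finger opening in mm; "grip_force": force on a finger pad.
Only numpy, scipy, OpenCV 4.12 (cv2) and the standard library are available. Lean on these libraries where they do the work, as an engineer would, in place of code of your own. Each camera call takes 0.05 s, during which the arm holds its last target. There are 200 camera calls.

### The job

The red biscuit tin on the blue lid press stands off the mark and its lid is still proud. Without lifting it, tap the tin gently, now from one side and now from another as it needs, until it stands well centred on the ring mark, then swing the press arm down until the lid is pushed fully home, and swing the arm back up clear of the tin. Close the lid with the press, not with the fingers, and leave the other things on the table where they are.

Things in the scene. Friction and masses are not known exactly. Their poses are not given: they have to be found in the camera images.
- press: blue hand lid press that does not move: base plate 210 mm (its x) by 315 mm (its y), its flat top 16 mm above the table; bright plate on it with three engraved rings of 64, 76 and 88 mm radius about the mark. Origin on the table under the mark; its z is up, its y runs from the hinge (at y = -155 mm) towards the open end of the plate (y = +125 mm). Within 0.25 rad the axes are parallel to the world's
- press_mark (a point): the common centre of the engraved rings, on the plate's top (z = 16 mm): where the centre of the tin must stand. The inverted cup under the press arm, 130 mm wide inside, 140 mm outside and 17 mm deep, comes down over this point and must pass over the 116 mm tin
- tin: round dark red tin with a cream label band and gold edges, 116 mm in diameter, wall 60 mm high, 0.3 to 0.55 kg: too wide to grasp, it slides on the plate when pushed. Starts 20 to 45 mm off the mark towards the press's +y and up to 35 mm to either side in x. Origin: centre of its underside, z up
- tin_lid (a joint): travel of the tin's gold plug lid (flange 102 mm in diameter, 3 mm thick, smaller than the tin): 0 = proud, flange 8 mm above the tin's rim; 0.008 m = fully home, flange on the rim. It moves only straight down, needs about 13 N and stays where it is pushed
- lid_top (a point): centre of the lid's upper face: 71 mm above the tin's underside when proud, 63 mm when home
- press_arm (a joint): angle of the press arm about its hinge, rad: 0 = fully down (level, the cup on the closed lid), 1.57 = upright, 1.95 = leaning back on its stop. Starts 1.6 to 1.9. The stiff hinge (about 0.85 N m either way, arm's weight 0.45 kg) holds it wherever it is left. The arm is a 24 mm wide bar along the press's y when down; the cup hangs from it 155 mm from the hinge
- press_hinge (a point): the hinge line's middle, 72 mm above the table, 155 mm from the mark towards the press's -y; the axis is the press's x
- press_handle (a point): middle of the cross handle at the arm's end: a round bar along the press's x, 146 mm long, with black grips of 22 mm diameter from 19 to 75 mm either side of the middle (24 mm wide arm between them). It lies 260 mm from the hinge along the arm and 28 mm above it (arm down: 105 mm from the mark towards +y, 100 mm above the table; arm upright: above the hinge, its top 345 mm above the table)
- finished_tin: bystander: a closed tin of the same kind standing on the table left of the press; leave it
- small_tin: bystander: small red tin with gold lid, 66 mm in diameter, 57 mm high, right of the press; leave it
- tag_stack: bystander: banded stack of cream cards, 88 x 57 x 17 mm, right of the press; leave it
- spool_green: bystander: spool of green ribbon lying flat, 91 mm in diameter, 20 mm high, left of the press; leave it
Things that resemble listed ones, but are neither listed nor needed, are in the scene too. What is shaped like the tin but orange is not meant.

How it is judged (in metres and radians):
On the way, in this order (a step that is already met when the one before it is completed fails the run):
1. the tin stands still, its centre within 4 mm of the ring mark, with the arm still up and the lid still proud (horizontal distance between tin and press_mark below 0.004 m and linear speed of tin below 0.01 m/s and value of joint press_arm above 1.3 rad and value of joint tin_lid below 0.002 m), for 0.2 s.
2. the press arm is fully down and has pushed the lid home (value of joint press_arm below 0.035 rad and value of joint tin_lid above 0.0065 m), for 0.1 s.
At the end, for the whole second after the job is handed in: The lid is home (within 1.5 mm of fully down), the press arm stands up again at more than 1.3 rad and at rest, and the tin stands upright on the plate, at rest, within 7 mm of the ring mark (it must have been within 4 mm of it before the arm came down) (value of joint tin_lid above 0.0065 m and value of joint press_arm above 1.3 rad and horizontal distance between tin and press_mark below 0.007 m and z of tin in the frame of press_mark below 0.003 m and angle between tin's own z axis and vertical below 0.04 rad and linear speed of tin below 0.01 m/s and velocity of joint press_arm between -0.05 and 0.05 rad/s); the robot touches nothing.
It fails at once if the tin is lifted or tipped (z of tin in the frame of press_mark above 0.015 m or angle between tin's own z axis and vertical above 0.2 rad).
It fails at once if the tin is knocked hard (faster than 0.4 m/s) (linear speed of tin above 0.4 m/s).
It fails at once if the lid is pushed with the fingers (more than 5 N) (contact force between the fingers and tin_lid above 5 N).
It fails at once if a bystander is moved by more than 30 mm (distance of any of finished_tin, small_tin, tag_stack, spool_green from where it was at the start of the episode above 0.03 m).
It also fails if it takes over 72 s, if anything falls off the work surface, if the arm or the gripper's body presses on something with over 40 N, if the wrist force passes 120 N, or if a joint passes its speed limit or range.

## Working session

There is one attempt and no reset: what is moved stays moved. The work goes in short steps, each a Python script; the robot and the scene stay as the last script left them, time stands still between calls to the robot, and variables do not carry over. Pictures are saved under pics/ and viewed, at most 10 in all, crops included, and the job is handed in when it is done.

```bash
mkdir -p pics; python3 - <<'E'
from station import r
import cv2,numpy as np
ims=[]
for n in("scene","top"):
    d=r.get_image(n); f=d["frame"]; cv2.imwrite(f"pics/{n}0_raw.png",f[:,:,::-1])
    print(n,np.round(d["camera_matrix"],1).tolist(),np.round(d["origin"],1),np.round(d["attitude"],4).tolist())
    cv2.imwrite(f"pics/{n}0.png",cv2.resize(f[:,:,::-1],(800,600),interpolation=cv2.INTER_CUBIC))
s=r.sense();print(s["time"],s["wrist_force"],s["tcp_rot"].tolist() if hasattr(s["tcp_rot"],'tolist') else s["tcp_rot"])
E
```

```text
scene [[426.1, 0.0, 253.0], [0.0, 426.1, 187.1], [0.0, 0.0, 1.0]] [-340.3 -626.9 1307.9] [[0.6302, -0.5928, 0.5014], [-0.7763, -0.4702, 0.4198], [-0.0131, -0.6538, -0.7566]]
top [[428.4, 0.0, 253.5], [0.0, 428.4, 191.4], [0.0, 0.0, 1.0]] [ 302.8   35.1 1667.3] [[-0.0015, -0.9927, 0.1209], [-0.9998, 0.004, 0.0204], [-0.0208, -0.1208, -0.9925]]
0.1 [-0.73678518  0.03693898 -0.58987143] [[-0.9743946147682407, 0.22484435856834845, -0.00038617436402109195], [0.224844689268366, 0.9743933298296272, -0.0015825584800358214], [2.0456378112788247e-05, -0.0016288657153844348, -0.9999986731881287]]
```

View pics/scene0.png

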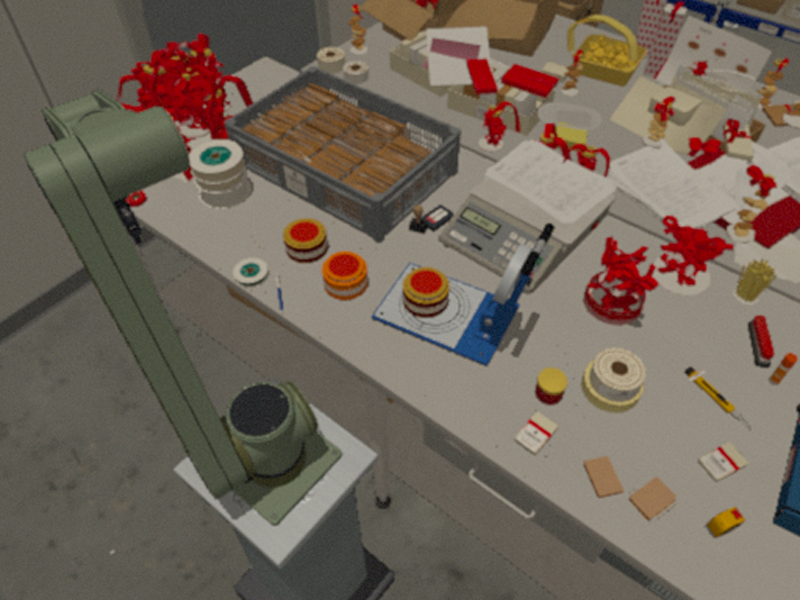

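View pics/top0.png

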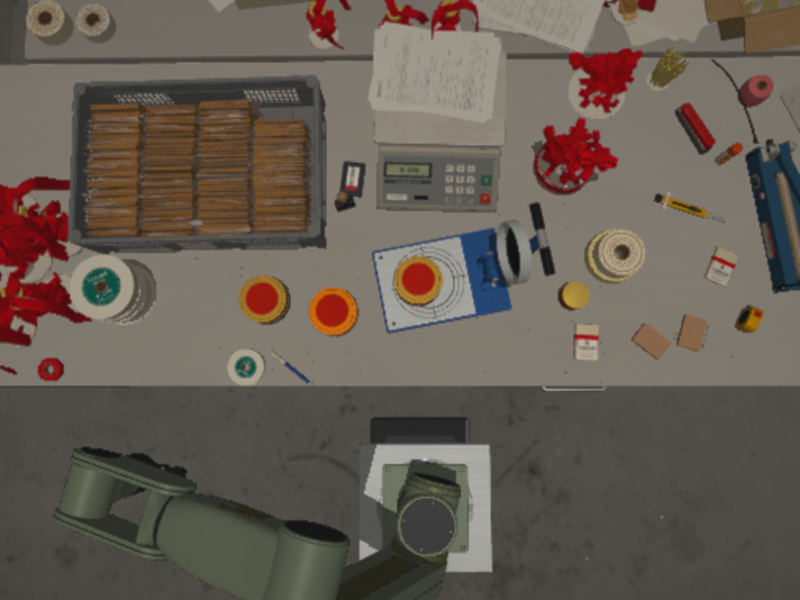

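The tin meant is the red one on the blue press (top ≈ 418,280; scene ≈ 426,290). The orange tin (top 333,311) is not meant, and the finished red tin (top 264,299) stands on the table. I'll confirm in an enlarged crop.

```bash
python3 - <<'E'
import cv2,numpy as np
a=cv2.imread("pics/top0_raw.png")[140:220,230:360]; b=cv2.imread("pics/scene0_raw.png")[140:235,235:360]
A=cv2.resize(a,(800,492),interpolation=cv2.INTER_CUBIC);B=cv2.resize(b,(780,593),interpolation=cv2.INTER_CUBIC)
cv2.imwrite("pics/topc.png",A);cv2.imwrite("pics/scenec.png",B)
E
```

```text
(no output)
```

View pics/topc.png

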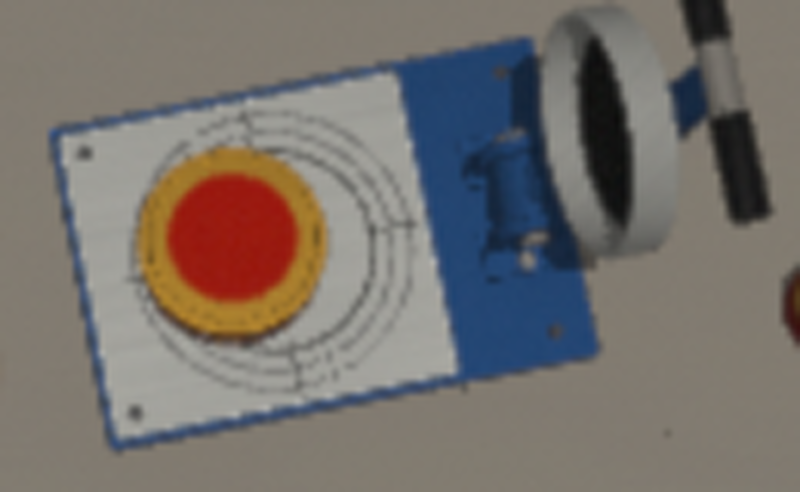

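View pics/scenec.png

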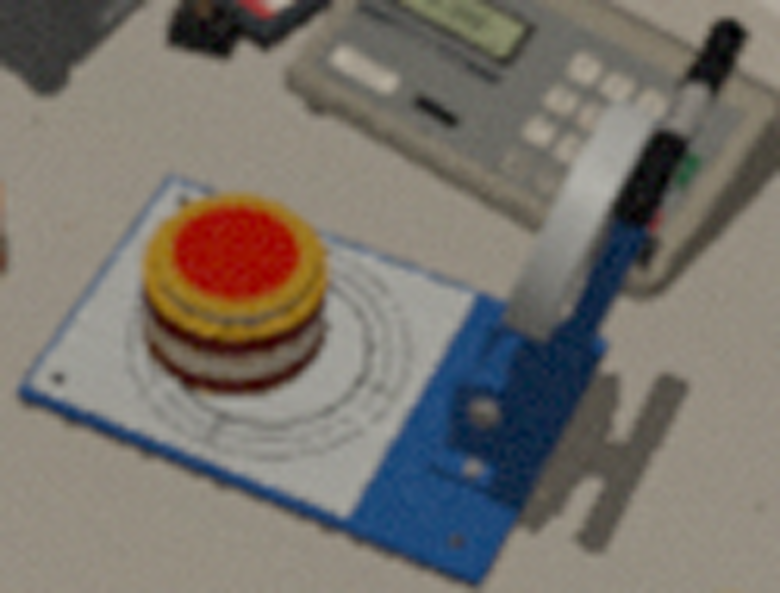

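Both crops confirm it: the red disc on the gold lid at top crop (232,238) and scene crop (237,252), with the rings centred to its right. The cup and arm lean back. Next I'll measure the mark (ring fit) and the tin (red disc centroid at z=87) in each camera.

```bash
cat > h.py <<'E'
from station import r
import cv2,numpy as np
from scipy.optimize import minimize
from scipy.ndimage import map_coordinates
def cam(n):
    d=r.get_image(n);K=np.array(d["camera_matrix"]);R=np.array(d["attitude"]);o=np.array(d["origin"])
    return np.array(d["frame"]),K,R,o
def proj(c,P):
    _,K,R,o=c;q=(np.asarray(P,float)-o)@R@K.T
    return q[...,:2]/q[...,2:]
def ray(c,uv,z):
    _,K,R,o=c;d=R@np.linalg.solve(K,[uv[0],uv[1],1.]);return o+d*(z-o[2])/d[2]
def tin(c,guess,z=87.):
    f=c[0].astype(float);g=proj(c,[*guess,z])
    m=((f[...,0]>90)&(f[...,1]<.33*f[...,0])&(f[...,2]<.33*f[...,0])).astype(np.uint8)
    v,u=np.mgrid[:384,:512];m[np.hypot(u-g[0],v-g[1])>22]=0
    n,l,s,ce=cv2.connectedComponentsWithStats(m)
    if n<2: return None
    k=1+np.argmax(s[1:,4]);return ray(c,ce[k],z)[:2],s[k].tolist()
def mark(c,guess,tinxy):
    g=cv2.cvtColor(c[0],cv2.COLOR_RGB2GRAY).astype(np.float32)
    hp=g-cv2.medianBlur(c[0][...,1],9).astype(np.float32)
    a=np.linspace(0,2*np.pi,360,endpoint=False)
    def cost(p):
        P=np.concatenate([np.c_[p[0]+R*np.cos(a),p[1]+R*np.sin(a),0*a+16] for R in(64,76,88)])
        uv=proj(c,P)
        # leave out what the tin may hide
        bad=np.zeros(len(P),bool)
        for z in(16,46,87):
            t=proj(c,[*tinxy,z]);bad|=np.hypot(*(uv-t).T)<25
        v=np.clip(map_coordinates(hp,[uv[:,1],uv[:,0]],order=1),-30,10)
        return v[~bad].mean()
    gx,gy=np.meshgrid(np.arange(-14,15,1.),np.arange(-14,15,1.))
    C=[cost((guess[0]+i,guess[1]+j)) for i,j in zip(gx.ravel(),gy.ravel())]
    k=np.argmin(C);p0=(guess[0]+gx.ravel()[k],guess[1]+gy.ravel()[k])
    s=minimize(cost,p0,method="Nelder-Mead",options=dict(initial_simplex=[p0,(p0[0]+1,p0[1]),(p0[0],p0[1]+1)]))
    return s.x,s.fun
E
python3 - <<'E'
from h import *
t=cam("top");s=cam("scene")
T=[np.array(p)/6.154+(229.6,139.6) for p in((52,131),(115,450),(598,355),(530,40))]
Q=np.array([ray(t,p,16)[:2] for p in T]);print(np.round(Q,1))
L=(Q[0]+Q[1]-Q[2]-Q[3])/2; yaw=np.arctan2(-L[0],L[1]);print("len",np.linalg.norm(L),"wid",np.linalg.norm(Q[0]-Q[1]),np.linalg.norm(Q[2]-Q[3]),"yaw",yaw)
y=L/np.linalg.norm(L);m0=Q.mean(0)+y*32.5;print("mark from corners",m0)
g=ray(t,np.array((232,238))/6.154+(229.6,139.6),87)[:2]
for c in(t,s):
    tt=tin(c,g);print("tin",tt);print("mark",mark(c,m0,tt[0]))
S=[np.array(p)/6.24+(234.6,139.6) for p in((170,178),(22,388))]
print([ray(s,p,16)[:2] for p in S])
E
```

```text
[[ 624.9  129.6]
 [ 421.2   89.4]
 [ 480.1 -214. ]
 [ 682.2 -175.3]]
len 309.6048580478434 wid 207.57255113010885 205.76732129530913 yaw 0.18862464181343466
mark from corners [546.00659232 -10.65152501]
tin (array([544.73050264,  15.69446289]), [258, 169, 20, 20, 317])
mark (array([548.90519887,   3.05860978]), np.float64(-16.757417678833008))
tin (array([543.02913685,  15.40875369]), [263, 173, 20, 15, 219])
mark (array([532.00659232,  -0.65152501]), np.float64(nan))
[array([620.26920612, 126.93308972]), array([421.56863235,  87.72439397])]h.py:32: RuntimeWarning: Mean of empty slice.
  return v[~bad].mean()
  ret = ret.dtype.type(ret / rcount)
```

```bash
sed -i 's/<25$/<(15.5 if c[3][0]>0 else 20)/' h.py; grep -n "bad|=" h.py; python3 - <<'E'
from h import *
t=cam("top");s=cam("scene")
print(ray(t,np.array((274,251))/6.154+(229.6,139.6),16))
for c in(t,s):
    for g in((546,-10.6),(548,-8)): print("mark",mark(c,g,(544,15.5)))
for c in(t,s):
    o=cv2.resize(c[0][:,:,::-1],None,fx=6,fy=6,interpolation=cv2.INTER_CUBIC)
    m,_=mark(c,(546,-10.6),(544,15.5));a=np.linspace(0,6.283,60)
    for R in(64,76,88):
        for p in proj(c,np.c_[m[0]+R*np.cos(a),m[1]+R*np.sin(a),0*a+16]): cv2.circle(o,tuple(int(v) for v in (p+.5)*6),1,(0,255,0),-1)
    for q in proj(c,np.c_[544+58*np.cos(a),15.5+58*np.sin(a),0*a+76]): cv2.circle(o,tuple(int(v) for v in (q+.5)*6),1,(255,0,255),-1)
    u,v=((proj(c,[*m,16])+.5)*6).astype(int); k=o[v-220:v+220,u-200:u+200]
    E=k if c is t else np.hstack([E,k])
cv2.imwrite("pics/ov.png",E)
E
```

```text
30:            t=proj(c,[*tinxy,z]);bad|=np.hypot(*(uv-t).T)<(15.5 if c[3][0]>0 else 20)
[546.99149117 -11.2155032   16.        ]
mark (array([547.50999872,  -9.64212092]), np.float64(-15.646778106689453))
mark (array([547.50684751,  -9.64956752]), np.float64(-15.646763801574707))
mark (array([545.40633541, -11.12993202]), np.float64(-9.299302101135254))
mark (array([545.40613477, -11.12971487]), np.float64(-9.299301147460938))
```

View pics/ov.png

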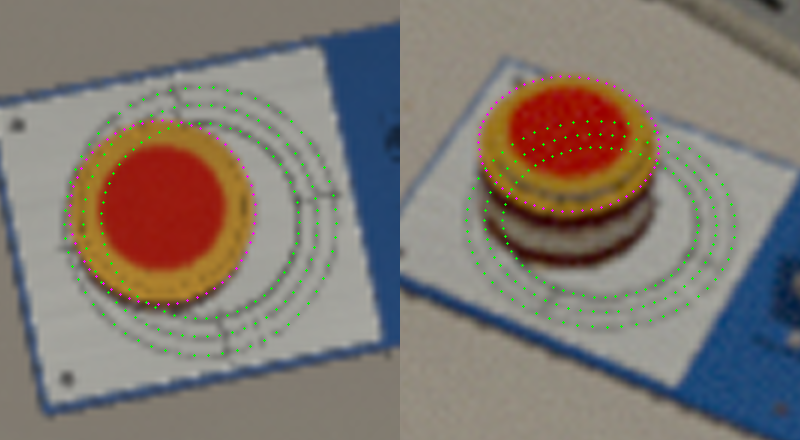

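The overlays match the rings and rim closely. Mark ≈ (546.5,-10.4), tin ≈ (543.9,15.5), so the tin is about 25.5 mm off in press +y and 2 mm in x. The open fingers can serve as a self-centring cradle pushed along press -y. I'll stop the first push 5 mm short and then measure.

```bash
cat >> h.py <<'E'
YAW=0.1886
xp=np.array([np.cos(YAW),np.sin(YAW),0]);yp=np.array([-np.sin(YAW),np.cos(YAW),0])
M=np.array([546.5,-10.4,0])
def rot(ydir):
    z=np.array([0,0,-1.]);return np.c_[np.cross(ydir,z),ydir,z]
def best(pos):
    q=np.array(r.sense()["qpos"]);o=[]
    for s in(1,-1):
        k=r.inverse_kinematics(pos,rot(s*xp))
        if k is not None:o.append((abs(np.array(k)-q).max(),s))
    return rot(min(o)[1]*xp),min(o)[1]
def P(x,y,z): return M+x*xp+y*yp+np.array([0,0,z])
def look(g=None,z=87.):
    for n in("top","scene"):
        c=cam(n);t=tin(c,M[:2] if g is None else g,z)
        if t is None: print(n,"no tin");continue
        m=dict(top=(547.5,-9.64),scene=(545.4,-11.13))[n]
        m2,f=mark(c,m,t[0]);d=t[0]-m
        print(n,"tin",np.round(t[0],1),t[1],"rel press x,y",np.round([d@xp[:2],d@yp[:2]],2),"mark now",np.round(m2,1),round(float(f),1))
E
python3 - <<'E'
from h import *
R,s=best(P(0,110,250));print(s)
r.move_pose(P(0,110,250),R)
r.line_to(P(0,110,104),vel=150,f_stop=10)
print(r.sense()["ee_pos"],r.sense()["finger_gap"])
print(r.line_to(P(0,56,104),vel=35,f_stop=20)); d=r.sense();print(d["ee_pos"],d["wrist_force"])
r.line_to(P(0,75,104),vel=80)
r.line_to(P(0,150,230),vel=200)
look(); print(r.sense()["time"])
E
```

```text
1
[526.43564008  97.81647362 104.72096051] 85.36803627029543
False
[535.89672217  44.64116462 103.96684003] [-0.94081263  1.56834717 -0.20824751]
top tin [545.5  -3.3] [263, 168, 20, 21, 316] rel press x,y [-0.75  6.6 ] mark now [547.3  -9.7] -11.5
scene tin [543.3  -4.3] [267, 176, 20, 14, 221] rel press x,y [-0.82  7.08] mark now [545.4  -9.9] -8.7
6.675
```

The cradle works, with 6.8 mm left in y and -0.8 mm in x. Now the final push.

```bash
python3 - <<'E'
from h import *
r.line_to(P(0.8,75,104),vel=150)
r.line_to(P(0.8,49.6,104),vel=30,f_stop=20)
r.dwell(.2)
r.line_to(P(0.8,75,104),vel=80)
r.line_to(P(0,150,230),vel=200)
look(); print(r.sense()["time"])
for c in(cam("top"),cam("scene")):
    o=cv2.resize(c[0][:,:,::-1],None,fx=6,fy=6,interpolation=cv2.INTER_CUBIC)
    u,v=((proj(c,[*M[:2],50])+.5)*6).astype(int); k=o[v-250:v+250,u-200:u+200]
    E=k if c[3][0]>0 else np.hstack([E,k])
cv2.imwrite("pics/ov2.png",E)
E
```

```text
top tin [547.7 -10. ] [265, 168, 20, 20, 317] rel press x,y [ 0.15 -0.37] mark now [547.2  -9.8] -10.3
scene tin [545.9 -10.4] [269, 176, 19, 14, 220] rel press x,y [0.59 0.65] mark now [547.2  -8. ] -11.6
10.45
```

View pics/ov2.png

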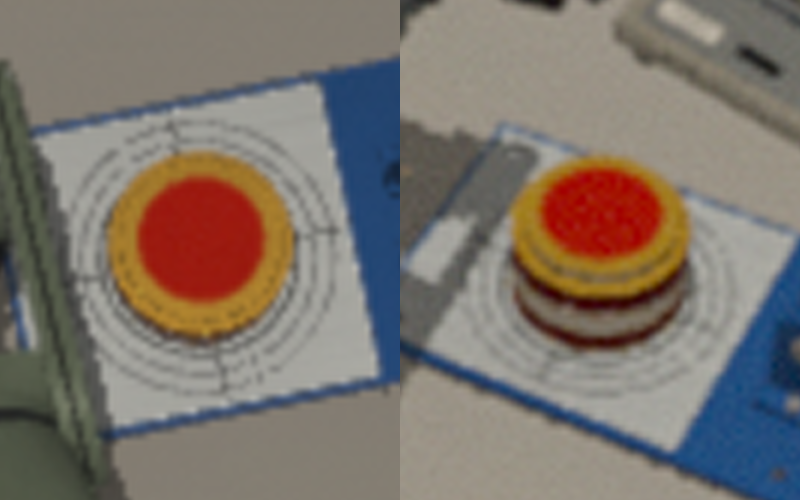

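Both cameras agree that the tin is within about 1 mm of the mark, concentric with the rings. Now the press arm: I'll find its angle from the handle's middle, at top crop (722,75) and scene crop (690,108).

```bash
cat >> h.py <<'E'
def handle(th,x=0.,off=0.):
    return P(x,-155+260*np.cos(th)-28*np.sin(th),72+260*np.sin(th)+28*np.cos(th))
def goal(th,x): return handle(th,x)+np.array([0,0,54.])
E
python3 - <<'E'
from h import *
T=np.array((722,75))/6.154+(229.6,139.6);S=np.array((690,108))/6.24+(234.6,139.6)
t=cam("top");s=cam("scene")
for c,uv in((t,T),(s,S)):
    th=np.linspace(1.3,1.95,131);e=[np.hypot(*(proj(c,handle(a))-uv)) for a in th];k=np.argmin(e)
    print("theta",th[k],"px err",e[k],(proj(c,handle(th[k]))-uv).round(2))
th=1.75
for sx in(-47,47):
  for sg in(1,-1):
    R=rot(sg*yp)
    print(sx,sg,[None if (k:=r.inverse_kinematics(goal(a,sx)+np.array([0,0,z]),R)) is None else np.round(k,2).tolist() for a,z in((1.8,60),(1.75,0),(0.9,0),(0,0))])
E
```

```text
theta 1.75 px err 0.9873109947459887 [0.14 0.98]
theta 1.75 px err 2.180408505578567 [-0.94  1.97]
-47 1 [[-0.46, 0.32, 1.25, -0.0, 1.57, -2.22], [-0.44, 0.32, 1.38, -0.0, 1.44, -2.2], [-0.09, 0.18, 1.64, -0.0, 1.32, -1.85], [0.15, 0.34, 1.97, -0.0, 0.83, -1.61]]
-47 -1 [[-0.46, 0.32, 1.25, -0.0, 1.57, 0.92], [-0.44, 0.32, 1.38, -0.0, 1.44, 0.94], [-0.09, 0.18, 1.64, -0.0, 1.32, 1.29], [0.15, 0.34, 1.97, -0.0, 0.83, 1.53]]
47 1 [[-0.37, 0.46, 1.03, -0.0, 1.65, -2.13], [-0.36, 0.45, 1.17, -0.0, 1.51, -2.12], [-0.05, 0.33, 1.44, -0.0, 1.37, -1.81], [0.16, 0.46, 1.75, -0.0, 0.93, -1.6]]
47 -1 [[-0.37, 0.46, 1.03, -0.0, 1.65, 1.01], [-0.36, 0.45, 1.17, -0.0, 1.51, 1.02], [-0.05, 0.33, 1.44, -0.0, 1.37, 1.33], [0.16, 0.46, 1.75, -0.0, 0.93, 1.54]]
```

θ ≈ 1.75 agrees in both views. I'll grip the near-side grip from above.

```bash
python3 - <<'E'
from h import *
R=rot(-yp);g=goal(1.75,-47)
r.line_to(P(0,150,470),vel=250)
r.move_pose(g+np.array([0,0,90]),R)
r.gripper_to(60)
print("stop",r.line_to(g,vel=80,f_stop=8)); print(np.array(r.sense()["ee_pos"])-g)
r.gripper_to(10)
d=r.sense();print(d["finger_gap"],d["grip_force"],d["wrist_force"],d["time"])
c=cam("scene");f=c[0][:,:,::-1];u,v=proj(c,handle(1.75)).astype(int)
cv2.imwrite("pics/grip.png",cv2.resize(f[max(0,v-70):v+80,u-90:u+90],(720,600),interpolation=cv2.INTER_CUBIC))
E
```

```text
stop False
[ 0.20264657 -0.10161098  0.68371335]
19.925095610012544 58.525657653808594 [-0.62625722  0.45560495  3.02575573] 15.275
```

View pics/grip.png

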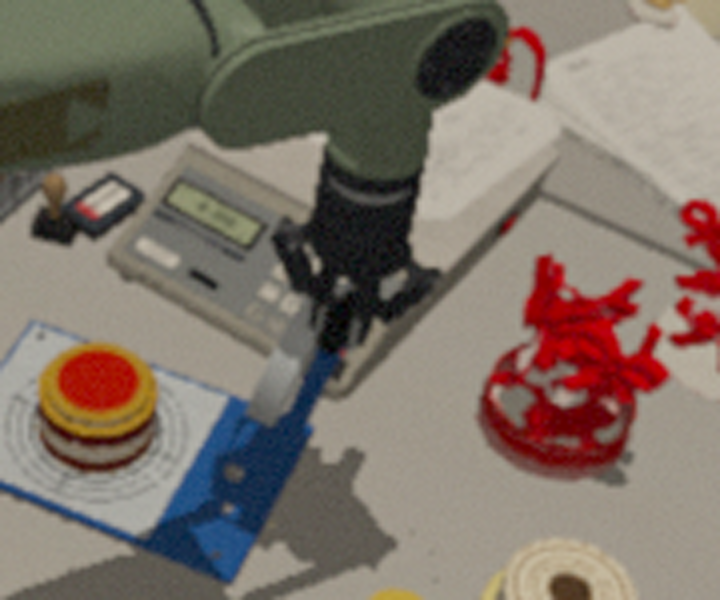

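Gripped (gap ≈ 20 mm on the 22 mm grip). I'll swing down along the arc, easing any radial force.

```bash
cat >> h.py <<'E'
def arc(ths,x,off,vel=110,fmax=60):
    for th in ths:
        r.line_to(goal(th,x)+off,vel=vel)
        d=r.sense();F=np.array(d["wrist_force"])
        # radial direction hinge->handle
        h=handle(th)-P(0,-155,72);rad=h/np.linalg.norm(h);fr=F@rad
        tan=np.cross(xp,rad)
        print(round(th,2),"Frad",round(fr,1),"Ftan",round(F@tan,1),"Fx",round(F@xp,1),"gap",round(d["finger_gap"],1),"off",np.round(off,1),"t",round(d["time"],1))
        if np.linalg.norm(F)>fmax: print("STOP",F);break
        off=off+np.clip(.06*fr,-1.5,1.5)*rad
    return off
E
python3 - <<'E'
from h import *
off=arc(np.arange(1.65,0.74,-.1),-47,np.zeros(3),fmax=35)
np.save("off.npy",off)
E
```

```text
1.65 Frad 5.2 Ftan 0.2 Fx -1.4 gap 20.3 off [0. 0. 0.] t 15.7
1.55 Frad 9.1 Ftan 1.0 Fx -2.6 gap 19.8 off [ 0.  -0.1  0.3] t 16.1
1.45 Frad 8.1 Ftan -1.0 Fx -2.4 gap 19.8 off [ 0.  -0.1  0.9] t 16.5
1.35 Frad 8.5 Ftan -0.7 Fx -1.8 gap 20.5 off [ 0.  -0.1  1.3] t 16.9
1.25 Frad 5.9 Ftan -0.8 Fx -1.7 gap 19.9 off [ 0.  -0.   1.8] t 17.3
1.15 Frad 4.2 Ftan -1.8 Fx -1.0 gap 20.2 off [-0.   0.   2.2] t 17.6
1.05 Frad 1.4 Ftan -0.3 Fx -0.5 gap 20.3 off [-0.   0.1  2.4] t 18.0
0.95 Frad 0.4 Ftan -1.9 Fx 0.7 gap 20.1 off [-0.   0.1  2.5] t 18.4
0.85 Frad -1.0 Ftan -2.6 Fx 2.0 gap 20.3 off [-0.   0.2  2.5] t 18.8
0.75 Frad -3.0 Ftan -3.6 Fx 3.3 gap 20.3 off [-0.   0.1  2.5] t 19.2
```

```bash
python3 - <<'E'
from h import *
off=np.load("off.npy")
off=arc([.65,.55,.45,.35,.26,.18,.12,.07,.03,0],-47,off,vel=70,fmax=45)
np.save("off.npy",off)
e=np.array(r.sense()["ee_pos"])
print("stop",r.line_to(e-np.array([0,0,12]),vel=15,f_stop=25));r.dwell(.2)
d=r.sense();print(np.array(d["ee_pos"])-e,np.array(d["ee_pos"])-goal(0,-47),d["wrist_force"],d["time"])
for n in("scene",):
    c=cam(n);u,v=proj(c,[*M[:2],50]).astype(int)
    cv2.imwrite("pics/down.png",cv2.resize(c[0][v-60:v+60,u-70:u+70,::-1],(700,600),interpolation=cv2.INTER_CUBIC))
E
```

```text
0.65 Frad -2.9 Ftan -2.0 Fx 0.2 gap 20.1 off [-0.   0.   2.3] t 19.7
0.55 Frad -6.3 Ftan -4.3 Fx 1.1 gap 20.1 off [ 0.  -0.1  2.2] t 20.3
0.45 Frad -5.8 Ftan -3.3 Fx -1.0 gap 20.3 off [ 0.1 -0.4  2. ] t 20.8
0.35 Frad -3.9 Ftan -4.1 Fx -0.2 gap 20.2 off [ 0.1 -0.7  1.8] t 21.3
0.26 Frad -3.0 Ftan -4.3 Fx -0.8 gap 20.0 off [ 0.2 -0.9  1.7] t 21.8
0.18 Frad -4.8 Ftan -5.0 Fx -1.5 gap 20.0 off [ 0.2 -1.1  1.6] t 22.2
0.12 Frad -2.8 Ftan -3.8 Fx -1.8 gap 20.2 off [ 0.3 -1.3  1.6] t 22.6
0.07 Frad -2.0 Ftan -1.0 Fx -3.2 gap 20.0 off [ 0.3 -1.5  1.5] t 22.9
0.03 Frad -0.7 Ftan -0.2 Fx -3.2 gap 20.1 off [ 0.3 -1.6  1.5] t 23.2
0 Frad -0.8 Ftan -0.5 Fx -3.0 gap 20.2 off [ 0.3 -1.7  1.5] t 23.5
stop True
[-0.04899952  0.10619482 -1.16751555] [ 0.09407328 -1.39567985  0.29896705] [ 0.18511967 -0.36481859  5.79703806] 24.1
```

View pics/down.png

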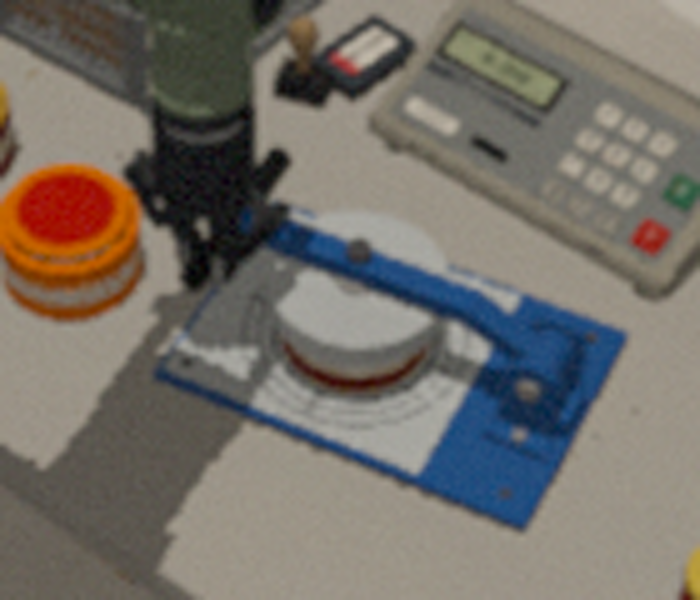

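The arm is level, with the cup over the tin and a hard stop at the nominal height. One more firm press, then I'll swing it up to 1.65, let go and check.

```bash
python3 - <<'E'
from h import *
e=np.array(r.sense()["ee_pos"])
print("stop",r.line_to(e-np.array([0,0,8]),vel=15,f_stop=30));r.dwell(.2)
print((np.array(r.sense()["ee_pos"])-goal(0,-47)).round(2))
off=np.load("off.npy")
off=arc([.03,.08,.15]+list(np.arange(.25,1.66,.1)),-47,off,vel=90,fmax=60)
d=r.sense();print(d["ee_pos"])
r.gripper_to(60)
e=np.array(r.sense()["ee_pos"]);r.line_to(e+np.array([0,0,100]),vel=120)
r.line_to(P(-150,0,450),vel=250)
r.dwell(.3)
look(z=79.);print(r.sense()["time"])
E=None
for n in("top","scene"):
    c=cam(n);u,v=proj(c,[*P(0,-60,60)]).astype(int);k=cv2.resize(c[0][v-60:v+60,u-40:u+40,::-1],(400,600),interpolation=cv2.INTER_CUBIC)
    E=k if E is None else np.hstack([E,k])
cv2.imwrite("pics/end.png",E)
E
```

```text
stop True
[ 0.17 -1.37  0.27]
0.03 Frad -0.1 Ftan -1.1 Fx -1.9 gap 20.0 off [ 0.3 -1.7  1.5] t 24.9
0.08 Frad 1.5 Ftan -2.7 Fx -1.1 gap 19.6 off [ 0.3 -1.7  1.5] t 25.2
0.15 Frad 2.4 Ftan -1.1 Fx -1.0 gap 19.8 off [ 0.3 -1.6  1.5] t 25.6
0.25 Frad 5.1 Ftan 0.9 Fx -1.7 gap 20.0 off [ 0.3 -1.5  1.5] t 26.0
0.35 Frad 5.5 Ftan -1.7 Fx -1.1 gap 20.2 off [ 0.2 -1.2  1.6] t 26.4
0.45 Frad 6.8 Ftan -0.3 Fx -1.7 gap 19.9 off [ 0.2 -0.9  1.8] t 26.9
0.55 Frad 8.9 Ftan -0.4 Fx -2.0 gap 20.2 off [ 0.1 -0.6  2. ] t 27.3
0.65 Frad 10.4 Ftan 0.0 Fx -1.7 gap 19.8 off [ 0.  -0.2  2.3] t 27.8
0.75 Frad 12.7 Ftan -1.2 Fx -2.0 gap 19.7 off [-0.1  0.3  2.8] t 28.2
0.85 Frad 13.6 Ftan -1.2 Fx -1.9 gap 19.9 off [-0.1  0.8  3.3] t 28.6
0.95 Frad 16.5 Ftan -0.5 Fx -2.6 gap 20.3 off [-0.2  1.2  4. ] t 29.1
1.05 Frad 19.0 Ftan -2.3 Fx -3.4 gap 19.7 off [-0.3  1.7  4.9] t 29.5
1.15 Frad 16.7 Ftan -3.4 Fx -1.2 gap 19.9 off [-0.4  2.2  5.9] t 30.0
1.25 Frad 16.4 Ftan -1.9 Fx -2.7 gap 19.8 off [-0.5  2.5  6.9] t 30.4
1.35 Frad 15.2 Ftan -2.0 Fx -0.9 gap 19.6 off [-0.5  2.7  7.8] t 30.9
1.45 Frad 8.8 Ftan -0.6 Fx 0.4 gap 19.4 off [-0.5  2.8  8.7] t 31.3
1.55 Frad 8.5 Ftan -1.7 Fx 0.3 gap 19.6 off [-0.5  2.8  9.3] t 31.7
1.65 Frad 5.1 Ftan 0.5 Fx 1.0 gap 19.5 off [-0.5  2.7  9.8] t 32.2
[ 538.56451383 -217.90486907  393.94041427]
top tin [556.4  -7.2] [265, 168, 20, 19, 223] rel press x,y [9.23 0.72] mark now [547.7  -9.2] -9.8
scene tin [545.7 -10.7] [269, 177, 19, 15, 221] rel press x,y [0.37 0.38] mark now [548.2  -9.4] -9.0
35.1
```

View pics/end.png

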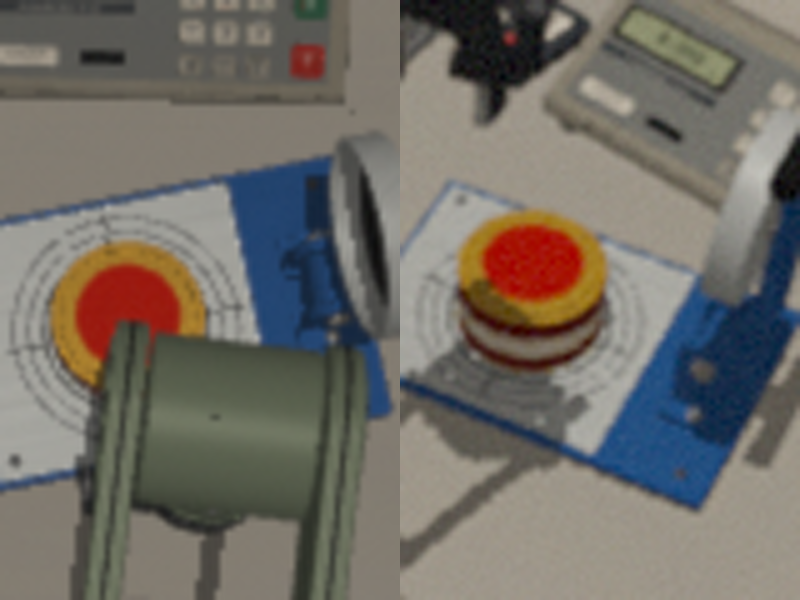

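The picture shows the flange flush on the rim (scene ≈ 532,265), with no proud gap, and the arm up. At lid height 79 mm the tin measures 0.5 mm off the mark in the scene view; the robot hides part of it in the top view. The robot is clear of everything.

```bash
python3 -c "
from station import r
print(r.hand_in())"
```

```text
the job is handed in; nothing more can be done
None
```

I centred the tin to about 1 mm of the mark, pressed the lid home with the press arm, swung the arm back up to about 1.65 rad and handed the job in at about 35 s; no verdict came back, and the final check was from the scene camera only, because the robot hid part of the tin from above.

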